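Close the turnbuckle holder on the watch movement

ROBOT

A 7-joint arm with a two-finger parallel gripper is mounted at the origin on a cart in front of the work surface, level with it; the furniture and walls round the work are solid. World frame = base frame: x ahead of the robot, y to its left, z up, the work surface at z = 0. Lengths are in m, angles in rad, forces in N, time in s.
With the tool pointing down it reaches from about 0.425 to 0.875 m from the base axis. Payload 4.7 kg.
Tool frame: the origin (TCP) lies midway between the tips of the shut fingers; the grasp point (between the pads) lies 19 mm behind it; z points along the fingers, y is the direction in which the jaws open and shut (so a half turn about z gives the same grasp; the last joint's range is limited). The gripper opens to 87 mm and grips with 3 to 60 N. Pads are 19 mm wide; open, the fingers measure 117 mm over their backs; the gripper's body (75 mm by 190 mm) begins 51 mm behind the grasp point.
Start: joints at [1.138, 0.321, -0.07, 1.45, 0.023, 1.371, -0.057], TCP at [0.281, -0.586, 0.223] pointing down, gripper open.
Joint ranges: [-2.86, 2.86], [-0.3, 2.09], [-1.38, 1.24], [0.06, 2.45], [-1.56, 4.7], [0.09, 2.05], [-2.69, 2.69]. Speed limits (rad/s): [2.57, 2.57, 3.14, 3.14, 3.14, 3.14, 3.14].

INTERFACE

Orientations are given as a rotation vector (axis times angle).
In Python, from bench import ctrl, optics gives the robot as it stands. The module is installed in compiled form; this text tells all that it offers.
- The arm moves only by the tool step_arm, never from a script. Its argument "deltas" is a list of rows, each a list of 7 numbers: the turn, a rotation vector about the tool's x, y, z in degrees, then the shift along the tool's x, y, z in mm, then the finger opening in mm, from 0 to 87. A call has exactly 8 rows; each row is the pose to reach, as a shift and turn from the pose commanded when the call began, along the tool's axes at that moment; what a row does not reach only later rows make up. A row lasts 1/8 s, in which the tool goes at most 62.5 mm and 10.7 degrees, less where a joint would pass 70% of its speed; a pose out of reach is approached as far as the arm can. A call with a gripper value outside its range is refused whole. The fingers move at their own pace and stop on an object; "newtons" is the grip in N (left out, the last holds). Time passes only in rows, so rows that repeat a pose let the fingers close, or fill a call up. It gives the time, the measured TCP pose, the force and the opening at its end, in the units of the state.
- ctrl.get_state(): the state, without advancing time (a new reading comes with each control period).
- optics.get_image(name): name is "side" or "top"; returns the picture (420x560x3 uint8, red, green, blue); there is no depth.
- optics.get_calibration(name): a dict with "K" (3x3 intrinsics, pixels), "R" (3x3) and "t" (3): a world point X has camera coordinates R X + t. Camera axes: x right, y down, z forward; pixel columns grow to the right and rows downward; lengths in m; the calibration is good to about 2 mm. A picture is of the moment at which its call begins. get_calibration takes no time and is no camera call.
- ctrl.close_job(): hands the job in, once; it reports no verdict.
The state is a dict: "time": time; "joint_positions": joint angles; "qd": joint speeds; "joint_torque": joint torques, N m; "position": TCP position; "tool_rot": TCP orientation; "ft_force": force on the tool from outside, world axes, zero at the start; "torque": the same for the moment, N m; "grip_width": opening from 0.0 (shut) to 1.0 (fully open).
Only numpy, scipy, OpenCV 4.12 (cv2) and the standard library are available. Lean on these libraries where they do the work, as an engineer would, in place of code of your own. Each camera call takes 0.05 s, during which the arm holds its last target.

TASK

Two alike self-centring holders stand on the chest, one with a watch movement lying between its open jaws, the other with a bare steel case ring. Turn the turnbuckle of the movement's holder by swinging its bar up from the front and right over to its stop at the back, so that both jaws draw in together and enclose the movement snugly in the middle. Leave the ring's holder as it is, and let go at the end.

Things in the scene. Friction and masses are not known exactly. Their poses are not given: they have to be found in the camera images.
- movement_pivot (a point): Fixed point mid-way on the turnbuckle's axis of the holder to be closed, 32 mm above the chest top; y along the turnbuckle, x level to the holder's back, z up. Grey base 90 (x) by 116 (y) by 10 mm, bolted down, its centre 30 mm in front of this point. Heights above the chest: turnbuckle nuts and the jaws' rear lugs 43 mm, bearings 30, jaw fronts 24. Jaws slide along y.
- movement_turnbuckle (a joint): Turn of that turnbuckle, rad: 0 at the start, its 7 mm bar leaning 30 deg from upright to the front (-x); 1.309 at the stop, leaning 45 deg to the back. Draws each jaw in 10 mm (62 to 42 mm apart). Friction 0.12 N m; stays where left. Black 18 mm ball on the bar, centre 75 mm from the axis: 97 mm above the chest at the start, 107 upright. Push it level from the front or pinch the ball.
- movement_center (a point): Centre of the loose watch movement, a brass disc with a steel bridge, 41 mm across and 9 mm high, lying flat on the holder's base between the jaws, in front of the turnbuckle, under the bar; z up.
- ring_knob (a point): Centre of the black ball, 18 mm across, on the bar of the other holder, which is built alike but has a steel case ring (44 mm, open in the middle) between its jaws; that bar must stay as it is, leaning to the front.

How it is judged:
By the outcome, as a careful person would: the job done as asked, in the order asked, and still so for the second after the job is handed in, with the robot touching nothing.
It also fails if it takes over 29 s, if anything falls off the work surface, if the arm or the gripper's body presses on something with over 40 N, if the wrist force passes 120 N, or if a joint passes its speed limit or range.

## Working session

There is one attempt and no reset: what is moved stays moved. The work goes in short steps, Python scripts to look and compute and a tool call to move; the robot and the scene stay as the last step left them, time stands still between calls to the robot, and variables do not carry over. Pictures are saved under pics/ and viewed, and the job is handed in when it is done.

Besides the shell and the picture viewer there is one more tool, called after "Emit:" by a JSON object that holds its "name" and its "arguments", one argument or row to a line. step_arm: Moves the arm, as the interface text tells. Its arguments: {"type":"object","properties":{"deltas":{"type":"array"},"newtons":{"type":"number"}},"required":["deltas"]}

```bash
mkdir -p pics
python3 - <<'E'
from bench import ctrl, optics
import cv2
print(ctrl.get_state())
for n in("side","top"):
    c=optics.get_calibration(n);print(n,c)
    cv2.imwrite(f"pics/{n}0.png",optics.get_image(n)[:,:,::-1])
E
```

```text
{'time': 0.0, 'joint_positions': array([ 1.13810323,  0.3218205 , -0.07008949,  1.45169175,  0.02261903,
        1.37079715, -0.05687292]), 'qd': array([-2.86112331e-03,  2.84042443e-04, -8.41542349e-05,  1.95578704e-03,
        2.02438331e-03, -6.43502237e-04,  2.73632565e-04]), 'joint_torque': array([-8.96834881e-04, -4.91289639e+01, -4.04193560e-01, -3.12528169e+01,
       -6.37866464e-02,  4.37572156e-02,  1.57159648e-04]), 'position': array([ 0.28055723, -0.58571052,  0.22145478]), 'tool_rot': array([-3.06169637e+00, -6.95689126e-01,  8.48298865e-04]), 'ft_force': array([-0.02383139,  0.0396895 , -0.14112489]), 'torque': array([ 0.02619849, -0.02493552,  0.04241814]), 'grip_width': 0.9975086306105196}
side {'K': array([[438.98917643,   0.        , 287.16478337],
       [  0.        , 438.98917643, 199.97947508],
       [  0.        ,   0.        ,   1.        ]]), 'R': array([[-0.4798011 ,  0.87730148, -0.01153301],
       [ 0.69122009,  0.36987092, -0.62081421],
       [-0.5403755 , -0.30583919, -0.78387289]]), 't': array([ 0.34963284, -0.2984479 ,  1.18609854])}
top {'K': array([[476.89892428,   0.        , 278.98500667],
       [  0.        , 476.89892428, 212.48019783],
       [  0.        ,   0.        ,   1.        ]]), 'R': array([[ 0.02899924, -0.99932042,  0.02275379],
       [-0.99258674, -0.03147676, -0.11739156],
       [ 0.118028  , -0.01918085, -0.992825  ]]), 't': array([-0.12345563,  0.56281568,  0.87691715])}
```

View pics/side0.png

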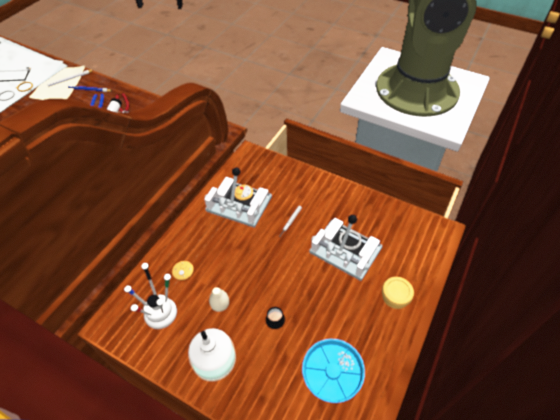

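View pics/top0.png

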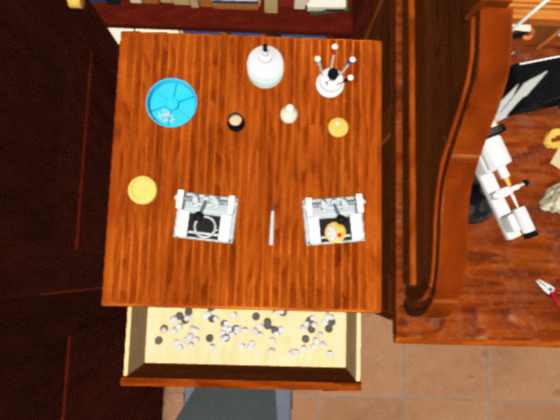

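Run:
```python
import cv2
a=cv2.imread("pics/side0.png")[150:240,190:290]
b=cv2.imread("pics/top0.png")[180:260,290:380]
cv2.imwrite("pics/sc.png",cv2.resize(a,None,fx=6.5,fy=6.5,interpolation=cv2.INTER_CUBIC))
cv2.imwrite("pics/tc.png",cv2.resize(b,None,fx=7,fy=7,interpolation=cv2.INTER_CUBIC))
```

```text
(no output)
```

View pics/sc.png

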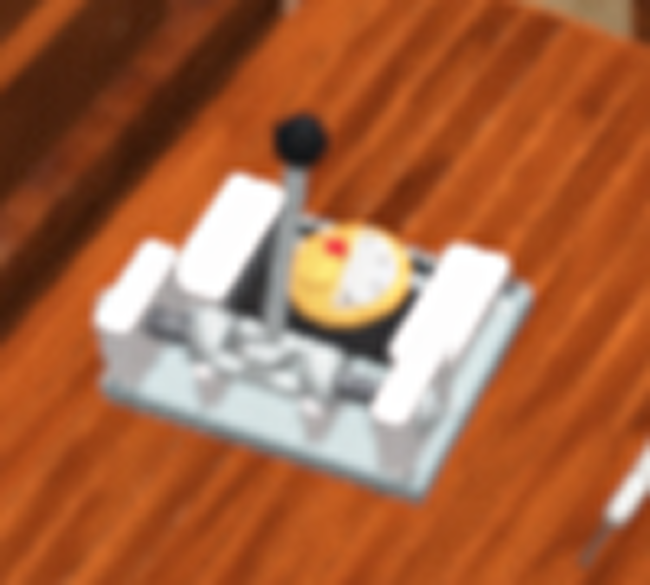

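View pics/tc.png

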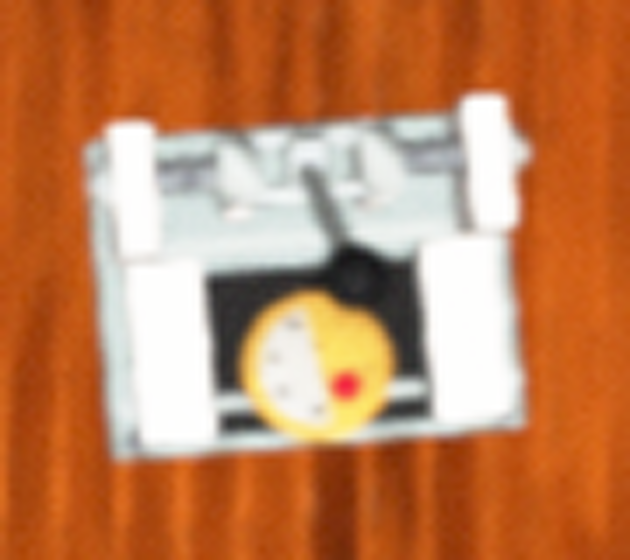

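```bash
cat > h.py <<'E'
import numpy as np
from bench import ctrl, optics
C={n:optics.get_calibration(n) for n in("side","top")}
def ray(n,u,v):
    c=C[n];d=c["R"].T@np.linalg.solve(c["K"],[u,v,1]);return -c["R"].T@c["t"],d/np.linalg.norm(d)
def plane(n,u,v,z):
    o,d=ray(n,u,v);return o+d*(z-o[2])/d[2]
def tri(a,b):
    A=0;B=0
    for o,d in(ray("side",*a),ray("top",*b)):
        P=np.eye(3)-np.outer(d,d);A=A+P;B=B+P@o
    return np.linalg.solve(A,B)
def proj(n,X):
    c=C[n];p=c["K"]@(c["R"]@X+c["t"]);return p[:2]/p[2]
def tc(x,y):return (290+(x+.5)/7-.5,180+(y+.5)/7-.5)
def sc(x,y):return (190+(x+.5)/6.5-.5,150+(y+.5)/6.5-.5)
E
python3 - <<'E'
from h import *
np.set_printoptions(precision=4,suppress=True)
print("ball tri",tri(sc(301,139),tc(355,276)))
print("ball top z.097",plane("top",*tc(355,276),.097),"side",plane("side",*sc(301,139),.097))
for n,p,z in(("FL",(113,460),.0),("FR",(525,425),.0),("BL",(86,148),.01),("mov",(318,365),.019)): print(n,plane("top",*tc(*p),z))
for n,p,z in(("backL",(102,390),0),("backR... ",(420,498),0),("frontleft",(530,290),.01),("mov",(349,276),.019)): print("side",n,plane("side",*sc(*p),z))
a=plane("top",*tc(113,460),0);b=plane("top",*tc(525,425),0);d=a-b;print(np.linalg.norm(d),np.degrees(np.arctan2(-d[0],d[1])))
a=plane("side",*sc(420,498),0);b=plane("side",*sc(102,390),0);d=a-b;print(np.linalg.norm(d),np.degrees(np.arctan2(-d[0],d[1])))
E
```

```text
ball tri [ 0.5502 -0.2139  0.098 ]
ball top z.097 [ 0.5507 -0.2146  0.097 ] side [ 0.5493 -0.2138  0.097 ]
FL [ 0.507  -0.1615  0.    ]
FR [ 0.5204 -0.2779  0.    ]
BL [ 0.594  -0.1512  0.01  ]
mov [ 0.534  -0.2164  0.019 ]
side backL [ 0.6049 -0.2679  0.    ]
side backR...  [ 0.5923 -0.1527  0.    ]
side frontleft [ 0.5083 -0.1601  0.01  ]
side mov [ 0.5376 -0.2121  0.019 ]
0.11713691774312544 6.56570112944788
0.11581857916190845 6.211817603538112
```

Run:
```python
from h import *
import cv2
np.set_printoptions(precision=4,suppress=True)
for n in C: print(n,"cam",-C[n]["R"].T@C[n]["t"], "tcp",proj(n,np.array([.2806,-.5857,.2215])))
for z in(0,.1,.2,.3):
  print(z,"edge",plane("top",383,220,z),"corner",plane("top",383,305,z), "top395",plane("top",397,300,z),"410,312",plane("top",410,312,z), plane("side",225,140,z),plane("side",205,90,z))
a=cv2.imread("pics/side0.png")[0:260,0:300]
b=cv2.imread("pics/top0.png")[0:420,350:560]
cv2.imwrite("pics/sc2.png",cv2.resize(a,None,fx=2.3,fy=2.3,interpolation=cv2.INTER_CUBIC))
cv2.imwrite("pics/tc2.png",cv2.resize(b,(300,600),interpolation=cv2.INTER_CUBIC))
```

```text
side cam [1.015  0.1664 0.7485] tcp [159.9433   6.3819]
top cam [ 0.4587 -0.0888  0.9395] tcp [601.9838 400.6463]
0 edge [ 0.5619 -0.3144  0.    ] corner [ 0.3953 -0.315   0.    ] top395 [ 0.4057 -0.3424  0.    ] 410,312 [ 0.3833 -0.3679  0.    ] [ 0.4066 -0.3494  0.    ] [ 0.2694 -0.5062  0.    ]
0.1 edge [ 0.5509 -0.2904  0.1   ] corner [ 0.4021 -0.2909  0.1   ] top395 [ 0.4113 -0.3154  0.1   ] 410,312 [ 0.3914 -0.3382  0.1   ] [ 0.4879 -0.2805  0.1   ] [ 0.369  -0.4164  0.1   ]
0.2 edge [ 0.5399 -0.2664  0.2   ] corner [ 0.4088 -0.2668  0.2   ] top395 [ 0.417  -0.2884  0.2   ] 410,312 [ 0.3994 -0.3085  0.2   ] [ 0.5692 -0.2116  0.2   ] [ 0.4686 -0.3265  0.2   ]
0.3 edge [ 0.529  -0.2424  0.3   ] corner [ 0.4156 -0.2428  0.3   ] top395 [ 0.4226 -0.2614  0.3   ] 410,312 [ 0.4074 -0.2788  0.3   ] [ 0.6504 -0.1427  0.3   ] [ 0.5682 -0.2366  0.3   ]
```

View pics/sc2.png

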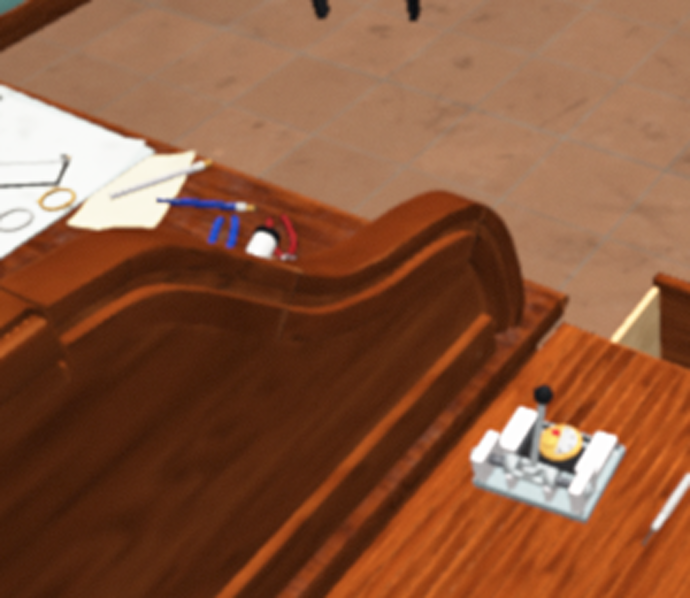

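View pics/tc2.png

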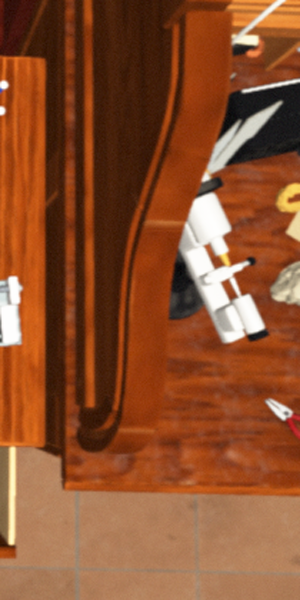

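Run:
```python
from h import *
np.set_printoptions(precision=4,suppress=True)
def T(a,b):
    X=tri(a,b);print(X,proj("side",X)-a,proj("top",X)-b)
T((245.6,129),(396.5,343))   # desk front corner
T((227,140),(405,310))  # panel front foot
# chest-facing face: y plane from foot; top-edge points in top crop
for y in(-.33,-.34,-.35):
  for u,v in((78,100),(85,400),(175,100),(147,210),(125,300),(120,380)):
    o,d=ray("top",350+u*.7,v*.7); s=(y-o[1])/d[1]; X=o+s*d; print(y,(u,v),X,proj("side",X)*2.3)
```

```text
[ 0.3182 -0.3501 -0.0356] [-0.3664 -0.0483] [-0.4382  0.2003]
[ 0.3843 -0.3638 -0.0251] [-0.6251 -0.0944] [-0.7224  0.3377]
-0.33 (78, 100) [ 0.8317 -0.33    0.0987] [208.8125 583.598 ]
-0.33 (85, 400) [ 0.4469 -0.33    0.1252] [494.4913 258.1508]
-0.33 (175, 100) [ 0.7063 -0.33    0.3887] [184.371  168.1832]
-0.33 (147, 210) [ 0.6271 -0.33    0.3238] [304.9164 186.5679]
-0.33 (125, 300) [ 0.5499 -0.33    0.2633] [393.9943 197.2431]
-0.33 (120, 380) [ 0.4699 -0.33    0.2466] [458.3117 160.8564]
-0.34 (78, 100) [ 0.8472 -0.34    0.0639] [201.1493 617.0772]
-0.34 (85, 400) [ 0.4464 -0.34    0.0915] [491.1321 281.79  ]
-0.34 (175, 100) [ 0.7166 -0.34    0.3658] [174.2648 204.2897]
-0.34 (147, 210) [ 0.6341 -0.34    0.2982] [297.7951 217.9837]
-0.34 (125, 300) [ 0.5537 -0.34    0.2353] [388.7411 225.1694]
-0.34 (120, 380) [ 0.4703 -0.34    0.2178] [454.1208 186.4874]
-0.35 (78, 100) [ 0.8626 -0.35    0.029 ] [193.906  648.7223]
-0.35 (85, 400) [ 0.4459 -0.35    0.0577] [487.9717 304.0304]
-0.35 (175, 100) [ 0.7268 -0.35    0.343 ] [164.652  238.6334]
-0.35 (147, 210) [ 0.6411 -0.35    0.2727] [291.0488 247.745 ]
-0.35 (125, 300) [ 0.5575 -0.35    0.2072] [383.7791 251.5475]
-0.35 (120, 380) [ 0.4708 -0.35    0.1891] [450.1683 210.6602]
```

Emit:
{"name": "step_arm", "arguments": {
  "deltas": [
    [0,0,7,0,0,-55,87],
    [0,0,14,0,0,-110,87],
    [0,0,19.2,20,-11,-130,87],
    [0,0,19.2,65,-35,-130,87],
    [0,0,19.2,110,-60,-130,87],
    [0,0,19.2,155,-84,-130,87],
    [0,0,19.2,200,-108,-130,87],
    [0,0,19.2,245,-132,-130,87]
  ]
}}

```text
time: 1.1
position: [0.4454, -0.3597, 0.3521]
tool_rot: [-3.136, -0.175, 0.001]
ft_force: [0.2, -1.0, 0.5]
grip_width: 0.999
```

```bash
cat >> h.py <<'E'
from scipy.spatial.transform import Rotation as Ro
def todo(target,yaw):
    s=ctrl.get_state();R=Ro.from_rotvec(s["tool_rot"]).as_matrix()
    x=np.array([np.cos(yaw),np.sin(yaw),0]);z=np.array([0,0,-1.]);G=np.c_[x,np.cross(z,x),z]
    np.set_printoptions(precision=4,suppress=True)
    print("t",s["time"],"pos",s["position"],"F",s["ft_force"],"g",s["grip_width"]*87,"q",s["joint_positions"])
    print("delta tool mm",1000*R.T@(np.array(target)-s["position"]),"turn deg",np.degrees(Ro.from_matrix(R.T@G).as_rotvec()))
E
python3 -c "
from h import *
todo([.550,-.2145,.16],np.radians(6.4))"
```

```text
t 1.1 pos [ 0.4454 -0.3597  0.3521] F [ 0.2233 -0.9936  0.5014] g 86.90557600968489 q [ 0.8102  0.1344 -0.2005  1.4234  0.0268  1.587  -0.8472]
delta tool mm [ 120.2514 -132.6124  192.114 ] turn deg [-0.0156  0.0302 -0.0005]
```

Emit:
{"name": "step_arm", "arguments": {
  "deltas": [
    [0,0,0,30,-33,0,87],
    [0,0,0,65,-72,0,87],
    [0,0,0,100,-110,20,87],
    [0,0,0,120,-132.6,60,87],
    [0,0,0,120,-132.6,110,87],
    [0,0,0,120,-132.6,160,60],
    [0,0,0,120,-132.6,192,60],
    [0,0,0,120,-132.6,192,60]
  ]
}}

```text
time: 2.1
position: [0.5469, -0.2154, 0.1573]
tool_rot: [-3.134, -0.175, 0.01]
ft_force: [0.3, -0.5, 1.1]
grip_width: 0.749
```

```bash
python3 -c "
from h import *
import cv2
todo([.550,-.2145,.078],np.radians(6.4))
for n,(u,v) in(('side',(236,171)),('top',(340,219))):
    a=optics.get_image(n)[v-50:v+50,u-60:u+60,::-1]
    cv2.imwrite(f'pics/{n}1.png',cv2.resize(a,None,fx=5,fy=5,interpolation=cv2.INTER_CUBIC))
"
```

```text
t 2.1 pos [ 0.5469 -0.2154  0.1573] F [ 0.273  -0.4756  1.0641] g 65.14827497727053 q [ 0.611   0.253  -0.327   1.681   0.0848  1.2283 -1.1943]
delta tool mm [ 3.6703 -0.3091 79.2961] turn deg [-0.1872  0.3417  0.006 ]
```

View pics/side1.png

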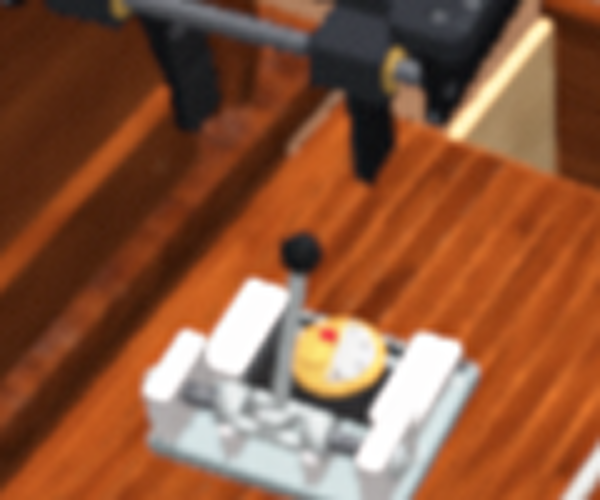

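View pics/top1.png

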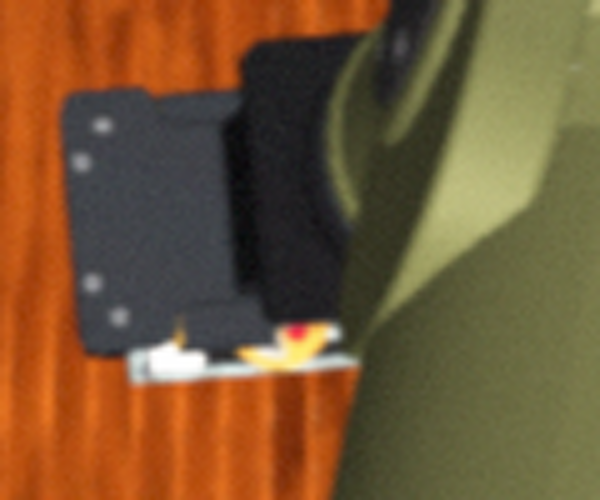

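Emit:
{"name": "step_arm", "arguments": {
  "deltas": [
    [0,0,0,0,0,30,45],
    [0,0,0,0,0,60,45],
    [0,0,0,0,0,82,45],
    [0,0,0,0,0,82,45],
    [0,0,0,0,0,82,30],
    [0,0,0,0,0,82,30],
    [0,0,0,0,0,82,24],
    [0,0,0,0,0,82,24]
  ],
  "newtons": 8
}}

```text
time: 3.2
position: [0.5494, -0.2163, 0.079]
tool_rot: [3.136, 0.175, 0.001]
ft_force: [-0.5, 0.4, -0.3]
grip_width: 0.287
```

```bash
python3 -c "
from h import *
import cv2
todo([.550,-.2145,.078],np.radians(6.4))
for n,(u,v) in(('side',(236,171)),):
    a=optics.get_image(n)[v-50:v+50,u-60:u+60,::-1]
    cv2.imwrite(f'pics/{n}2.png',cv2.resize(a,None,fx=5,fy=5,interpolation=cv2.INTER_CUBIC))
"
```

```text
t 3.2 pos [ 0.5494 -0.2163  0.079 ] F [-0.5194  0.3706 -0.2623] g 24.97676529460789 q [ 0.6019  0.3249 -0.3206  1.7599  0.1149  1.0744 -1.2169]
delta tool mm [ 0.7636 -1.695   0.9868] turn deg [ 0.0258 -0.03    0.0014]
```

View pics/side2.png

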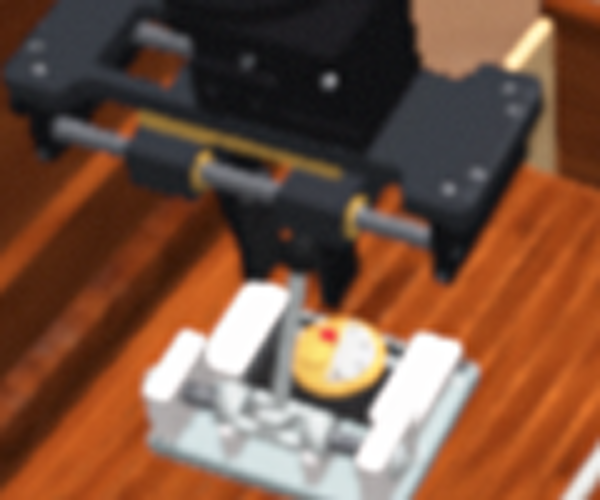

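Emit:
{"name": "step_arm", "arguments": {
  "deltas": [
    [0,0,0,0,-1,0,18],
    [0,0,0,0,-1,0,14],
    [0,0,0,0,-1,0,10],
    [0,0,0,0,-1,0,10],
    [0,0,0,0,-1,0,10],
    [0,0,0,0,-1,0,10],
    [0,0,0,0,-1,0,10],
    [0,0,0,0,-1,0,10]
  ],
  "newtons": 8
}}

```text
time: 4.25
position: [0.549, -0.2145, 0.0785]
tool_rot: [-3.136, -0.176, 0.001]
ft_force: [-1.5, 5.1, 2.4]
grip_width: 0.196
```

```bash
python3 -c "
from h import *
import cv2
todo([.550,-.2145,.078],np.radians(6.4))
print(ctrl.get_state()['torque'])
for n,(u,v) in(('side',(236,171)),):
    a=optics.get_image(n)[v-50:v+50,u-60:u+60,::-1]
    cv2.imwrite(f'pics/{n}3.png',cv2.resize(a,None,fx=5,fy=5,interpolation=cv2.INTER_CUBIC))
"
```

```text
t 4.25 pos [ 0.549  -0.2145  0.0785] F [-1.4561  5.0821  2.3522] g 17.0775867495888 q [ 0.6007  0.3245 -0.3215  1.7616  0.1142  1.0744 -1.2184]
delta tool mm [0.9945 0.0818 0.4781] turn deg [-0.043   0.0198  0.0225]
[1.051  0.4251 0.0198]
```

View pics/side3.png

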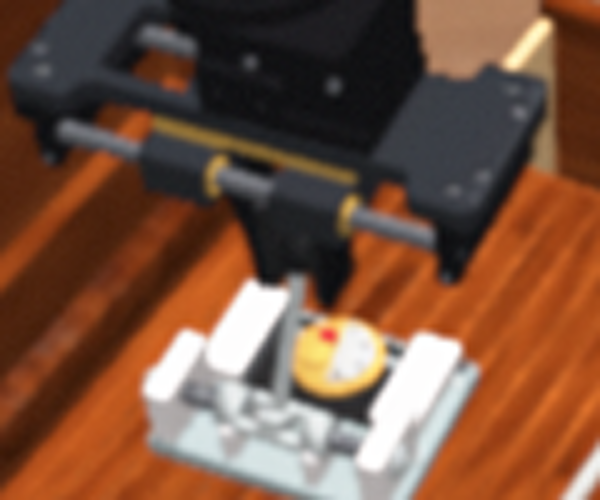

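Emit:
{"name": "step_arm", "arguments": {
  "deltas": [
    [0,0,0,5.8,-1,-3,10],
    [0,0,0,11.9,-1,-5.5,10],
    [0,0,0,18,-1,-7.5,10],
    [0,0,0,24.5,-1,-9,10],
    [0,0,0,31,-1,-10,10],
    [0,0,0,37.5,-1,-10,10],
    [0,0,0,44,-1,-10,10],
    [0,0,0,44,-1,-10,10]
  ],
  "newtons": 10
}}

```text
time: 5.3
position: [0.5939, -0.2094, 0.0885]
tool_rot: [3.136, 0.176, 0.003]
ft_force: [0.3, 2.3, -2.8]
grip_width: 0.192
```

```bash
python3 -c "
from h import *
import cv2
todo([.5875+.053*.994,-.2095+.053*.111,.066],np.radians(6.4))
for n,(u,v) in(('side',(236,171)),):
    a=optics.get_image(n)[v-50:v+50,u-60:u+60,::-1]
    cv2.imwrite(f'pics/{n}4.png',cv2.resize(a,None,fx=5,fy=5,interpolation=cv2.INTER_CUBIC))
"
```

```text
t 5.3 pos [ 0.5939 -0.2094  0.0885] F [ 0.269   2.3426 -2.7647] g 16.6926798806136 q [ 0.5576  0.3914 -0.3229  1.6519  0.1349  1.1183 -1.2603]
delta tool mm [46.5994 -0.6214 22.5528] turn deg [ 0.0334 -0.1015  0.0132]
```

View pics/side4.png

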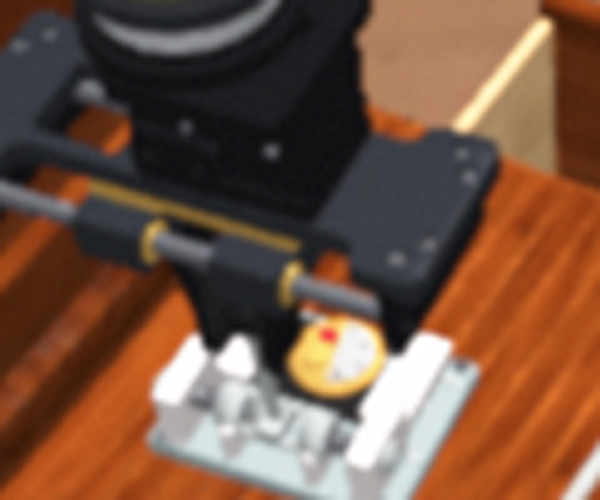

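Emit:
{"name": "step_arm", "arguments": {
  "deltas": [
    [0,0,0,6.5,0,1,10],
    [0,0,0,13,0,2.3,10],
    [0,0,0,19,0,4.2,10],
    [0,0,0,25.2,0,6.7,10],
    [0,0,0,31,0,9.8,10],
    [0,0,0,36.5,0,13.3,10],
    [0,0,0,41.7,0,17.3,10],
    [0,0,0,46.5,0,21.7,10]
  ]
}}

```text
time: 6.35
position: [0.6401, -0.2043, 0.0671]
tool_rot: [3.136, 0.175, 0.003]
ft_force: [-0.3, 1.0, 2.9]
grip_width: 0.192
```

```bash
python3 -c "
from h import *
todo([.5875+.053*.994,-.2095+.053*.111,.066],np.radians(6.4))
"
```

```text
t 6.35 pos [ 0.6401 -0.2043  0.0671] F [-0.3099  0.9962  2.8578] g 16.72488096914345 q [ 0.5092  0.4936 -0.3162  1.5555  0.1649  1.1169 -1.3029]
delta tool mm [ 0.1677 -0.632   1.1241] turn deg [ 0.0454 -0.0998  0.0024]
```

Emit:
{"name": "step_arm", "arguments": {
  "deltas": [
    [0,0,0,0.5,0,0.5,10],
    [0,0,0,1,0,1,10],
    [0,0,0,1.5,0,1.5,10],
    [0,0,0,2,0,2,10],
    [0,0,0,2.5,0,2.5,10],
    [0,0,0,3,0,3,10],
    [0,0,0,3,0,3,10],
    [0,0,0,3,0,3,10]
  ]
}}

```text
time: 7.35
position: [0.6414, -0.2041, 0.0654]
tool_rot: [3.136, 0.175, -0.001]
ft_force: [-1.9, 0.7, 10.5]
grip_width: 0.192
```

```bash
python3 -c "
from h import *
import cv2
todo([.5875+.053*.994,-.2095+.053*.111,.066],np.radians(6.4))
for n,(u,v) in(('side',(236,171)),):
    a=optics.get_image(n)[v-50:v+50,u-60:u+60,::-1]
    cv2.imwrite(f'pics/{n}5.png',cv2.resize(a,None,fx=5,fy=5,interpolation=cv2.INTER_CUBIC))
"
```

```text
t 7.35 pos [ 0.6414 -0.2041  0.0654] F [-1.8662  0.6716 10.5119] g 16.68133871546325 q [ 0.5066  0.4991 -0.3154  1.551   0.1669  1.1184 -1.3054]
delta tool mm [-1.172  -0.6463 -0.5621] turn deg [ 0.0414  0.0422 -0.0209]
```

View pics/side5.png

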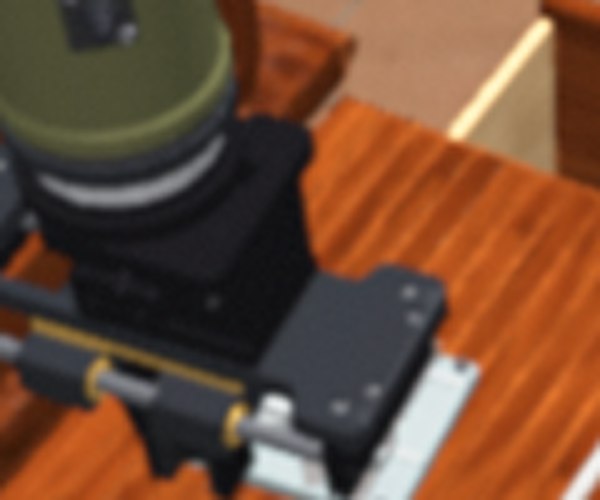

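Emit:
{"name": "step_arm", "arguments": {
  "deltas": [
    [0,0,0,1,0,1,10],
    [0,0,0,1.5,0,1,10],
    [0,0,0,0,0,-1,10],
    [0,0,0,-1,0,-1,25],
    [0,0,0,-1,0,-1,45],
    [0,0,0,-1,0,-1,45],
    [0,0,0,-1,0,-1,45],
    [0,0,0,-1,0,-1,45]
  ]
}}

```text
time: 8.4
position: [0.6408, -0.2039, 0.0647]
tool_rot: [-3.137, -0.175, 0.001]
ft_force: [-0.2, 0.3, 0.7]
grip_width: 0.509
```

Emit:
{"name": "step_arm", "arguments": {
  "deltas": [
    [0,0,0,0,0,-10,45],
    [0,0,0,0,0,-30,45],
    [0,0,0,0,0,-60,45],
    [0,0,0,0,0,-100,45],
    [0,0,0,0,0,-140,45],
    [0,0,0,-40,20,-180,45],
    [0,0,0,-80,20,-220,45],
    [0,0,0,-120,20,-240,45]
  ]
}}

```text
time: 9.4
position: [0.5237, -0.2375, 0.3095]
tool_rot: [3.134, 0.175, 0.008]
ft_force: [0.7, -1.0, 0.1]
grip_width: 0.514
```

```bash
python3 -c "
from h import *
import cv2
todo([.55,-.2095,.3],np.radians(6.4))
for n,(u,v) in(('side',(236,171)),('top',(335,220))):
    im=optics.get_image(n)[:,:,::-1]
    cv2.imwrite(f'pics/{n}6.png',im)
    a=im[v-50:v+50,u-60:u+60]
    cv2.imwrite(f'pics/{n}6c.png',cv2.resize(a,None,fx=6,fy=6,interpolation=cv2.INTER_CUBIC))
"
```

```text
t 9.4 pos [ 0.5237 -0.2375  0.3095] F [ 0.661  -0.9616  0.0767] g 44.730936260245585 q [ 0.6556  0.1437 -0.3108  1.4999  0.0446  1.4989 -1.1143]
delta tool mm [ 29.2198 -24.9616   9.5928] turn deg [ 0.1859 -0.2914 -0.0027]
```

View pics/side6c.png

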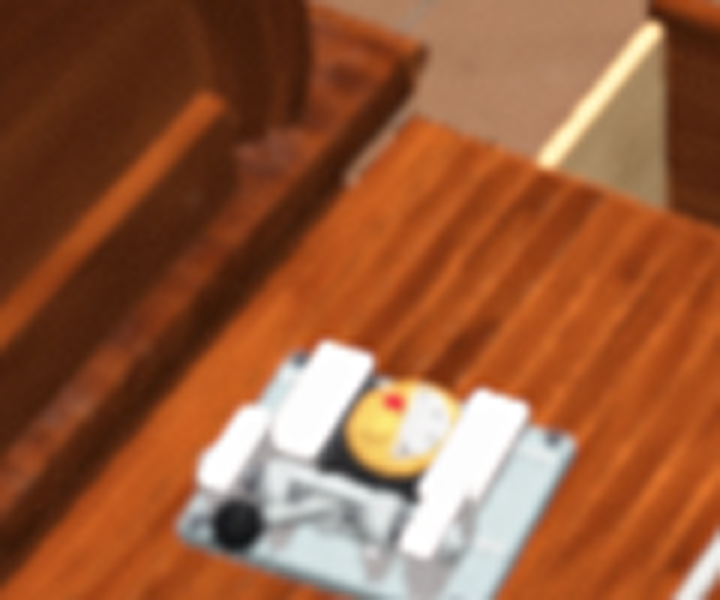

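View pics/side6.png

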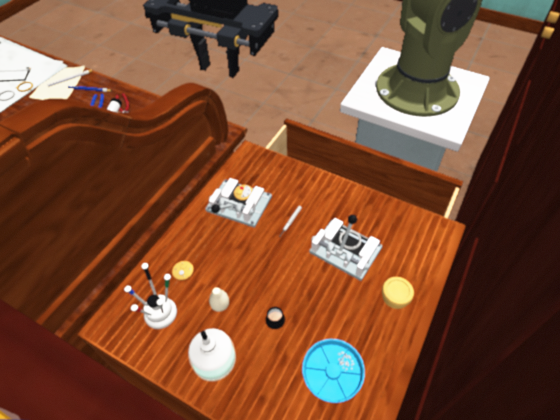

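```bash
python3 -c "
from h import *
u,v=176+(237.5)/6-.5,121+525.5/6-.5
print('obs',u,v)
x=np.array([.9938,.1115,0]);y=np.array([-.1115,.9938,0])
for p in ([.587,-.2108,.032],[.5875,-.2095,.032]):
  for a in(30,35,40,45): print(a,proj('side',np.array(p)+.075*(np.sin(np.radians(a))*x+np.cos(np.radians(a))*np.array([0,0,1]))))
"
```

```text
obs 215.08333333333334 208.08333333333331
30 [217.70168689 198.1136443 ]
35 [216.59126007 201.37051897]
40 [215.59527034 204.65464878]
45 [214.72320124 207.93453503]
30 [218.1194646  198.54649392]
35 [217.00834772 201.80617882]
40 [216.0114828  205.09285269]
45 [215.13836338 208.37498739]
```

View pics/top6c.png

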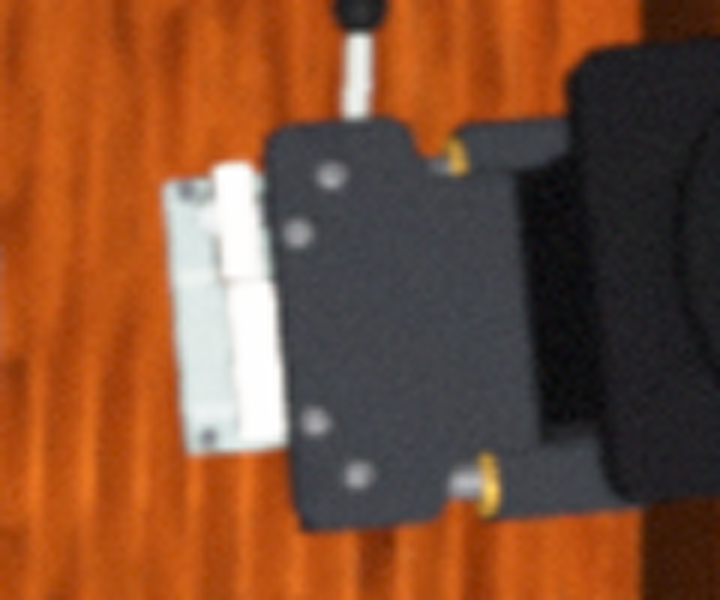

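Emit:
{"name": "step_arm", "arguments": {
  "deltas": [
    [0,0,0,0,0,-20,45],
    [0,0,0,0,10,-40,45],
    [0,0,0,-20,40,-40,45],
    [0,0,0,-40,80,-40,45],
    [0,0,0,-60,120,-40,45],
    [0,0,0,-80,160,-40,45],
    [0,0,0,-90,180,-40,45],
    [0,0,0,-90,180,-40,45]
  ]
}}

```text
time: 10.5
position: [0.4543, -0.4268, 0.3446]
tool_rot: [-3.136, -0.172, 0.0]
ft_force: [0.5, 0.1, -0.4]
grip_width: 0.519
```

```bash
python3 -c "
from h import *
import cv2
for n,(u,v) in(('top',(335,220)),):
    im=optics.get_image(n)[:,:,::-1]
    cv2.imwrite(f'pics/{n}7.png',im)
    a=im[v-50:v+50,u-60:u+60]
    cv2.imwrite(f'pics/{n}7c.png',cv2.resize(a,None,fx=6,fy=6,interpolation=cv2.INTER_CUBIC))
print(ctrl.get_state()['ft_force'],ctrl.get_state()['time'])
"
```

```text
[-0.10657129  0.47289931 -0.04398898] 10.55
```

View pics/top7c.png

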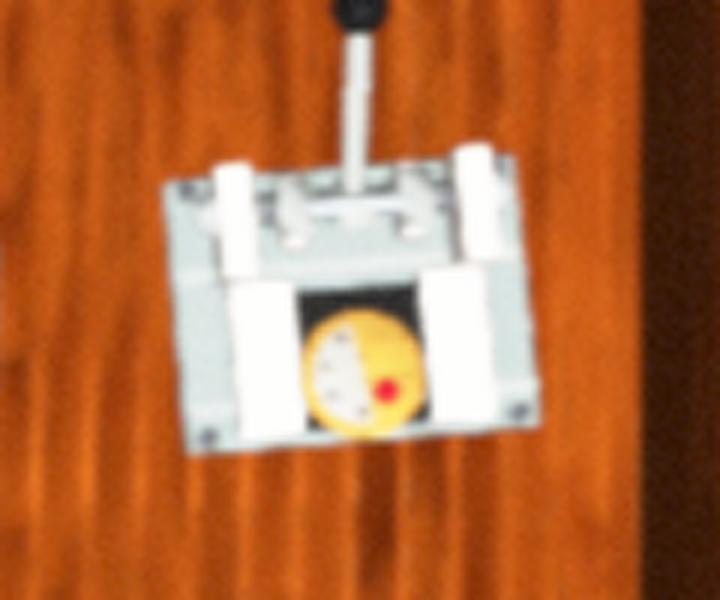

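The crop shows the movement (about 365,372) lying flat and held between both jaws. The bar leans to the back, and the ball is at the top (360,5).

```bash
python3 -c "
from bench import ctrl
print(ctrl.close_job())"
```

```text
the job is handed in; nothing more can be done
None
```

I pinched the ball on the movement holder's bar and swung it from the front, up and over to its stop at the back. Then I let go, moved the arm clear and handed the job in at about 10.6 s.

- **At the stop:** when I pushed a little further, the arm met about 10 N and hardly moved. In the side picture the released ball is less than 0.5 px from where it should be at 45° back.
- **Movement:** the last top picture shows both jaws drawn in evenly, with the movement lying flat and snug between them.
- **Ring's holder:** it looks unchanged in the side picture taken after release, with its bar still leaning to the front.
- **Robot:** after moving clear, the force reading was under 0.5 N. The highest I read between moves was about 11 N.

None of the checks failed or disagreed.

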